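# Hang the panel sander on the sprung balancer hook

## Task

The white panel has been sanded, so hang the sander up out of the way. Pull the balancer's yellow hook down to the sander where it stands on the panel, swing it under the sander's wire bow and guide it up gently until the boom is back at the top and the sander hangs still from the hook, clear of the panel. Do not let the empty hook snap back up, and do not knock over the two paint bottles or the gesso tub.

Things in the scene. Friction and masses are not known exactly. Their poses are not given: they have to be found in the camera images.
- stand: Bench tool balancer, fixed to the table: grey spring-reel drum on a 38 mm aluminium column 480 mm high, dark base plate 170 x 190 mm. Origin: on the column's axis at table height, z up; its -x axis is the way the boom points when joint boom reads 0.
- knob (a point): Middle of the round black grip knob standing upright on the boom's end: 29 mm diameter, 53 mm tall, this point 30 mm above the boom's top and 280 mm from the column's axis. It moves only up and down (joint carriage) and on a circle of 280 mm radius round the column (joint boom), never tilting, and can turn between the fingers. The boom's end is a block 44 x 44 x 22 mm high.
- hook: Yellow J-shaped hook of 8 mm wire fixed under the boom's end. Origin: lowest inner point of its bowl, where the load hangs, 120 mm straight below knob; its lowest outer point is 8 mm lower. It turns with the boom: -x outward along the boom, z up. It is open towards its own +y; its back stands at y = -22 mm, slanting in to the boom above 56 mm. The bowl is 36 mm wide inside.
- hook_tip (a point): Tip of the hook, at the wire's end: in the hook's own axes y = +24 mm, top 28 mm above the hook's origin. The wire to be caught must pass over it from the hook's +y side, through the 40 mm between the tip's top and the boom's underside (68 mm above the hook's origin), then lie between tip and back.
- carriage (a joint): How far boom and hook are pulled down, m: 0 at the top stop (the start; hook's origin then 217 mm above the table), 0.13 at the bottom stop. A spring pulls up with about 10 N (top) to 12 N when empty; friction 0.8 N, air damper 12 N per m/s. Loaded with the sander it still rises by itself.
- boom (a joint): Swing of the boom round the column, rad, counter-clockwise from above, range -0.9 to 0.9; stays where it is left (friction 0.12 N m). As it grows the hook moves towards its own -y (closed side); swinging the hook open side first makes it smaller.
- sander: Low round cordless sander, 0.5 to 0.75 kg, white head on a black skirt, 125 mm sanding disc below, small grey dust box at its +y side, standing loose on the 6 mm thick panel. Origin: centre of its underside, z up. Its flat head ends 90 mm above the origin.
- bow (a point): Middle of the top of the dark wire bow (fixed hanging bail) over the sander's head: wire 7 mm thick, this point at the wire's centre 149.5 mm above the sander's origin; open height below it 56 mm. The bow runs along the sander's x (axes as the sander's), 98 mm between legs; top straight for 24 mm, 4 mm lower at 30 mm from the middle. Within 20 mm of the circle on which the hook swings.
- panel: White gessoed painting panel, 270 x 420 x 6 mm, fixed flat on the table under the sander. Origin: centre of its underside.
- bottle_white: White squeeze bottle of paint, 62 mm diameter, 208 mm tall, loose. Origin: centre of its base, z up.
- bottle_yellow: Yellow squeeze bottle of paint, 62 mm diameter, 208 mm tall, loose. Origin: centre of its base, z up.
- gesso_tub: White gesso tub with blue lid, 106 mm diameter, 109 mm tall, loose. Origin: centre of its base, z up.

How it is judged:
By the outcome, as a careful person would: the job done as asked, in the order asked, and still so for the second after the job is handed in, with the robot touching nothing.
It also fails if it takes over 48 s, if anything falls off the work surface, if the arm or the gripper's body presses on something with over 40 N, if the wrist force passes 120 N, or if a joint passes its speed limit or range.

## Robot

A 6-joint arm with a two-finger parallel gripper is mounted at the origin on the work surface. World frame = base frame: x ahead of the robot, y to its left, z up, the work surface at z = 0. Lengths are in m, angles in rad, forces in N, time in s.
With the tool pointing down it reaches from about 0.375 to 0.9 m from the base axis. Payload 3.1 kg.
Tool frame: the origin (TCP) lies midway between the tips of the shut fingers; the grasp point (between the pads) lies 19 mm behind it; z points along the fingers, y is the direction in which the jaws open and shut (so a half turn about z gives the same grasp; the last joint's range is limited). The gripper opens to 87 mm and grips with 3 to 60 N. Pads are 19 mm wide; open, the fingers measure 117 mm over their backs; the gripper's body (75 mm by 190 mm) begins 51 mm behind the grasp point.
Start: joints at [0.921, 0.527, 1.433, -0, 1.181, -0.178], TCP at [0.283, 0.557, 0.223] pointing down, gripper open.
Joint ranges: [-3.08, 3.08], [-0.75, 2.2], [0.22, 2.44], [-1.43, 4.57], [0, 2.65], [-2.85, 2.85]. Speed limits (rad/s): [2.79, 2.79, 3.14, 3.14, 3.14, 3.14].

## Interface

Orientations are given as a unit quaternion [x, y, z, w].
In Python, from rig import robot gives the robot as it stands.
- The arm moves only by the tool move_arm, never from a script. Its argument "rows" is one flat list of numbers, 7 for each row, row after row: the shift along the world's x, y, z in mm, then the turn, a rotation vector about the world's x, y, z in rad, then the closure, from 0 (fully open) to 1 (shut). A call has 1 to 12 rows; each row shifts and turns the commanded pose from where the row before left it; what a row does not reach is not made up. A row lasts 1/10 s, in which the tool goes at most 50 mm and 8.59 degrees, less where a joint would pass 70% of its speed; a pose out of reach is approached as far as the arm can. A call with a gripper value outside its range is refused whole. The fingers move at their own pace and stop on an object; "grip_force" is the grip in N (left out, the last holds). Time passes only in rows, so rows that do not move let the fingers close. It gives the time, the measured TCP pose, the force and the opening at its end, in the units of the state.
- robot.get_obs(): the state, without advancing time (a new reading comes with each control period).
- robot.camera(name): name is "scene" or "top"; returns a dict with "color" (420x560x3 uint8, red, green, blue), "z_map" (420x560 float32, m along the optical axis (not along the pixel's ray), 0 where there is no reading), "camera_matrix" (3x3 intrinsics, pixels), "R" (3x3) and "t" (3): a world point X has camera coordinates R X + t. Camera axes: x right, y down, z forward; pixel columns grow to the right and rows downward; lengths in m; the calibration is good to about 2 mm. A picture is of the moment at which its call begins.
- robot.hand_in(): hands the job in, once; it reports no verdict.
Trained networks look in the newest picture that a camera, given by its name, has taken for a name from the list of things; names that differ only in an ending like _2 or _b are one class to them, and where a whole thing is asked for, a point or a joint stands for the part that bears it (a point fixed in the world has none). Each returns a list of dicts, best first, with "conf" (0 to 1); they miss things now and then, are a little off and sometimes report something else, mostly with a low value. They report only what shows in the picture. A call takes as long as a camera call.
- robot.search_frame(camera, thing): "at" ([column, row] in pixels, amid what is visible of it).
- robot.spot_point(camera, thing): "at" ([column, row] in pixels: a listed point, or the origin of a listed thing).
The state is a dict: "time": time; "q": joint angles; "joint_velocities": joint speeds; "joint_torque": joint torques, N m; "position": TCP position; "tool_rot": TCP orientation; "ft_force": force on the tool from outside, world axes, zero at the start; "moment": the same for the moment, N m; "grip_width": finger opening in m.
Only numpy, scipy, OpenCV 4.12 (cv2) and the standard library are available. Lean on these libraries where they do the work, as an engineer would, in place of code of your own. Each camera call takes 0.05 s, during which the arm holds its last target.

## Working session

There is one attempt and no reset: what is moved stays moved. The work goes in short steps, Python scripts to look and compute and a tool call to move; the robot and the scene stay as the last step left them, time stands still between calls to the robot, and variables do not carry over. Pictures are saved under pics/ and viewed, and the job is handed in when it is done.

Besides the shell and the picture viewer there is one more tool, called after "Call:" by a JSON object that holds its "api" and its "payload". move_arm: Moves the arm, as the interface text tells. Its arguments: {"type":"object","properties":{"rows":{"type":"array","items":{"type":"number"}},"grip_force":{"type":"number"}},"required":["rows"]}

```bash
ls; mkdir -p pics; cat > h.py <<'E'
import numpy as np, cv2
from rig import robot
def snap(cam,fn):
    c=robot.camera(cam); cv2.imwrite('pics/'+fn+'.png',c['color'][:,:,::-1]); return c
def ray(c,uv):
    K=c['camera_matrix'];d=np.linalg.inv(K)@np.array([uv[0],uv[1],1.]); return c['R'].T@d, -c['R'].T@c['t']
def dep(c,uv,r=0):
    u,v=int(round(uv[0])),int(round(uv[1])); z=c['z_map'][v,u]; d,o=ray(c,uv); return o+d*z
def atz(c,uv,z):
    d,o=ray(c,uv); return o+d*(z-o[2])/d[2]
def proj(c,X):
    p=c['camera_matrix']@(c['R']@np.array(X)+c['t']); return p[:2]/p[2]
E
python3 - <<'E'
from h import *
np.set_printoptions(precision=3,suppress=True)
for cam in ['scene','top']:
    c=snap(cam,cam+'0')
    print(cam,'campos',-c['R'].T@c['t'])
    for t in ['stand','knob','hook','hook_tip','sander','bow','panel','bottle_white','bottle_yellow','gesso_tub']:
        for r in robot.spot_point(cam,t)[:2]: print(t,np.array(r['at']),round(r['conf'],2),dep(c,r['at']))
print(robot.get_obs())
E
```

```text
pics
scene campos [0.832 0.901 1.119]
stand [220.8 330. ] 0.91 [0.721 0.221 0.042]
knob [223.3 172.1] 0.92 [ 0.614 -0.059  0.343]
hook [225.  203.5] 0.44 [ 0.615 -0.067  0.222]
hook_tip [215.8 329.2] 0.73 [0.733 0.216 0.047]
hook_tip [236.9 199.3] 0.53 [ 0.513 -0.319 -0.004]
sander [264.1 260.7] 0.71 [0.533 0.038 0.053]
sander [255.8 257.6] 0.54 [0.553 0.018 0.053]
bow [267.9 226.4] 0.76 [ 0.455 -0.146 -0.   ]
panel [253.8 257.7] 0.74 [0.558 0.011 0.047]
bottle_white [351.1 344.9] 0.58 [0.414 0.385 0.049]
bottle_white [217.2 328. ] 0.21 [0.728 0.212 0.043]
bottle_yellow [402.4 347.4] 0.78 [0.288 0.434 0.043]
gesso_tub [298.8 191.4] 0.68 [ 0.302 -0.242  0.036]
top campos [0.385 0.053 1.384]
stand [243.6 171.3] 0.81 [0.698 0.17  0.041]
knob [324.5 176.9] 0.66 [ 0.604 -0.062  0.355]
sander [297.6 227.8] 0.71 [ 0.5   -0.001  0.096]
bow [297.2 221.7] 0.56 [0.519 0.    0.094]
panel [301.8 219.5] 0.97 [ 0.526 -0.015  0.096]
bottle_white [188.4 266.2] 0.91 [0.389 0.329 0.155]
bottle_yellow [172.9 306.6] 0.68 [0.269 0.385 0.113]
gesso_tub [383.5 291.7] 0.85 [ 0.296 -0.255  0.109]
{'time': 1.1, 'q': array([ 0.921,  0.527,  1.433,  0.   ,  1.181, -0.179]), 'joint_velocities': array([ 0.001,  0.001, -0.   , -0.001,  0.   ,  0.002]), 'joint_torque': array([  0.001, -44.003, -17.698,   0.063,   0.051,   0.   ]), 'position': array([0.283, 0.557, 0.223]), 'tool_rot': array([ 0.233,  0.972, -0.   , -0.   ]), 'ft_force': array([-0.19 , -0.797,  0.249]), 'moment': array([ 0.057, -0.027, -0.02 ]), 'grip_width': 0.08719795623039431}
```

View images.

View pics/scene0.png

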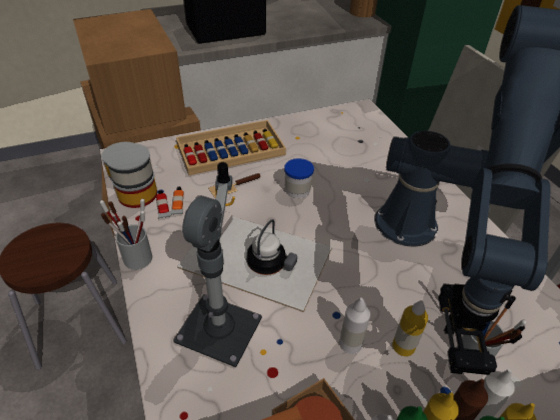

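View pics/top0.png

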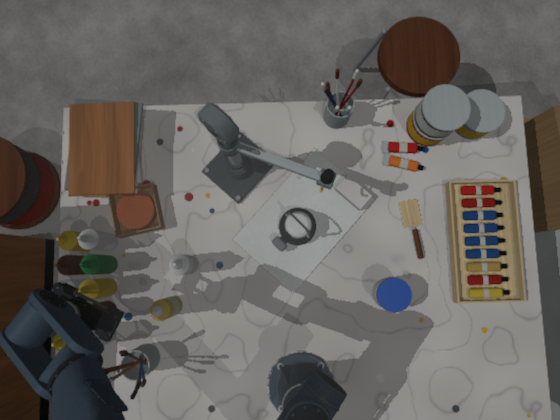

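```bash
python3 - <<'E'
from h import *
a=cv2.imread('pics/scene0.png')[130:370,170:370]; cv2.imwrite('pics/s_crop.png',cv2.resize(a,None,fx=2.5,fy=2.5,interpolation=3)[:600])
a=cv2.imread('pics/top0.png')[100:290,190:390]; cv2.imwrite('pics/t_crop.png',cv2.resize(a,None,fx=3,fy=3,interpolation=3))
np.set_printoptions(precision=4,suppress=True)
import pickle
C={}
for cam in ['scene','top']:
    c=robot.camera(cam);C[cam]=c
pickle.dump(C,open('c0.pkl','wb'))
s,t=C['scene'],C['top']
print('knob',atz(s,(223.3,172.1),.337),atz(t,(324.5,176.9),.337))
print('stand',atz(s,(220.8,330),0),atz(t,(243.6,171.3),0))
print('bow',atz(s,(267.9,226.4),.1555),atz(t,(297.2,221.7),.1555))
print('sander',atz(s,(264.1,260.7),.006),atz(t,(297.6,227.8),.006))
print('bw',atz(s,(351.1,344.9),0),atz(t,(188.4,266.2),0))
print('by',atz(s,(402.4,347.4),0),atz(t,(172.9,306.6),0))
print('tub',atz(s,(298.8,191.4),0),atz(t,(383.5,291.7),0))
# bow points from top depth: z in .13-.17 near
v,u=np.mgrid[195:260,265:330]
for cc,(u0,u1,v0,v1) in ((t,(265,330,195,260)),(s,(240,300,205,280))):
  P=[]
  for vv in range(v0,v1):
    for uu in range(u0,u1):
      if cc['z_map'][vv,uu]>0:
        p=dep(cc,(uu,vv))
        if .12<p[2]<.18: P.append(p)
  P=np.array(P);print(len(P)); print(P[::max(1,len(P)//25)])
E
```

```text
knob [ 0.6127 -0.0667  0.337 ] [ 0.6082 -0.064   0.337 ]
stand [0.7164 0.1939 0.    ] [0.7071 0.1739 0.    ]
bow [ 0.5076 -0.0002  0.1555] [0.5128 0.0026 0.1555]
sander [0.5203 0.0004 0.006 ] [ 0.5078 -0.0043  0.006 ]
bw [0.3951 0.3607 0.    ] [0.3898 0.3634 0.    ]
by [0.2667 0.4158 0.    ] [0.2587 0.4149 0.    ]
tub [ 0.2848 -0.2801  0.    ] [ 0.2886 -0.2816  0.    ]
81
[[ 0.5515  0.0317  0.1362]
 [ 0.5466  0.029   0.1496]
 [ 0.544   0.0291  0.1459]
 [ 0.5403  0.0262  0.1508]
 [ 0.5368  0.0234  0.1543]
 [ 0.5338  0.0204  0.153 ]
 [ 0.5311  0.0174  0.1496]
 [ 0.527   0.0148  0.1578]
 [ 0.5272  0.0057  0.1541]
 [ 0.5235  0.006   0.1599]
 [ 0.5206  0.0061  0.1593]
 [ 0.5179  0.0061  0.1569]
 [ 0.5179 -0.003   0.1548]
 [ 0.5143 -0.0027  0.1599]
 [ 0.5114 -0.0026  0.159 ]
 [ 0.5082 -0.0024  0.1615]
 [ 0.5087 -0.0117  0.154 ]
 [ 0.5048 -0.0112  0.163 ]
 [ 0.5023 -0.0113  0.1579]
 [ 0.4991 -0.0142  0.1589]
 [ 0.4966 -0.0174  0.1532]
 [ 0.4933 -0.0201  0.1553]
 [ 0.4903 -0.0231  0.1538]
 [ 0.4872 -0.029   0.1532]
 [ 0.4846 -0.0323  0.1471]
 [ 0.4822 -0.0359  0.1382]
 [ 0.4791 -0.0357  0.139 ]]
89
[[ 0.4873 -0.0292  0.1528]
 [ 0.4934 -0.0213  0.1579]
 [ 0.4789 -0.0343  0.1412]
 [ 0.4942 -0.0191  0.1559]
 [ 0.4802 -0.0306  0.1407]
 [ 0.5001 -0.0116  0.1607]
 [ 0.4786 -0.0349  0.1319]
 [ 0.5027 -0.0131  0.156 ]
 [ 0.4793 -0.0329  0.1297]
 [ 0.5043 -0.0087  0.1564]
 [ 0.5148 -0.0056  0.1587]
 [ 0.4799 -0.0309  0.1232]
 [ 0.5125 -0.0031  0.1561]
 [ 0.5141  0.0013  0.1567]
 [ 0.5178  0.0029  0.1552]
 [ 0.5226  0.0077  0.1573]
 [ 0.5333  0.0118  0.1565]
 [ 0.5351  0.0171  0.1581]
 [ 0.5347  0.0156  0.1523]
 [ 0.5355  0.018   0.1507]
 [ 0.5377  0.0243  0.1534]
 [ 0.5467  0.0236  0.1475]
 [ 0.5479  0.0271  0.1472]
 [ 0.5483  0.0281  0.1442]
 [ 0.5465  0.0316  0.1428]
 [ 0.546   0.03    0.1367]
 [ 0.5465  0.0313  0.1339]
 [ 0.546   0.0299  0.128 ]
 [ 0.5466  0.0315  0.1256]
 [ 0.5467  0.0314  0.1212]]
```

View pics/s_crop.png

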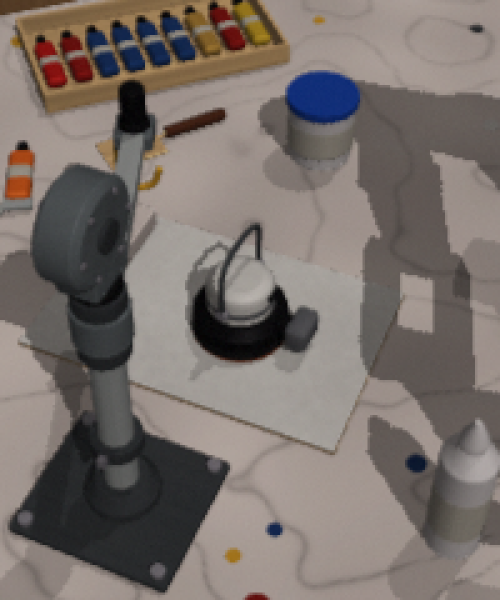

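View pics/t_crop.png

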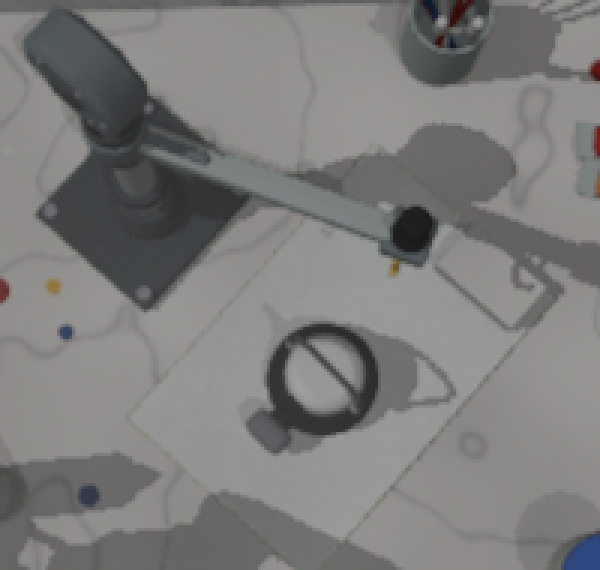

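```bash
python3 - <<'E'
from h import *
import pickle
from scipy.optimize import least_squares
np.set_printoptions(precision=4,suppress=True)
C=pickle.load(open('c0.pkl','rb'))
def cloud(c):
    z=c['z_map'];v,u=np.nonzero(z>0);K=c['camera_matrix']
    p=np.stack([(u-K[0,2])/K[0,0],(v-K[1,2])/K[1,1],np.ones(len(u))])*z[v,u]
    return (c['R'].T@(p-c['t'][:,None])).T,u,v
for n in C:
    P,u,v=cloud(C[n]); cam=-C[n]['R'].T@C[n]['t']
    def fit(sel,r,x0):
        q=P[sel]
        f=lambda x:np.hypot(q[:,0]-x[0],q[:,1]-x[1])-r
        s=least_squares(f,x0,loss='soft_l1',f_scale=.002); return s.x,np.abs(s.fun).mean(),len(q)
    d=lambda a,b:np.hypot(P[:,0]-a,P[:,1]-b)
    print(n,'col',fit((d(.71,.185)<.06)&(P[:,2]>.08)&(P[:,2]<.2),.019,[.71,.185]))
    k=(d(.61,-.065)<.03)&(P[:,2]>.325)&(P[:,2]<.352); print('knob side',fit(k,.0145,[.61,-.065]))
    kt=(d(.61,-.065)<.03)&(P[:,2]>.357); print('knob top',P[kt].mean(0),kt.sum(),P[kt][:,2].max())
    print('bow', np.median(P[(d(.515,-.002)<.015)&(P[:,2]>.145)&(P[:,2]<.17)],0))
    # boom arm profile
    ax=np.array([.71,.185]);kn=np.array([.612,-.066]);e=(kn-ax)/np.linalg.norm(kn-ax)
    s=(P[:,:2]-ax)@e; w=np.abs((P[:,:2]-ax)@np.array([-e[1],e[0]]))
    for a in np.arange(0,.32,.02):
        m=(s>a)&(s<a+.02)&(w<.02)&(P[:,2]>.22)
        if m.any(): print('  %.2f'%a,m.sum(),P[m][:,2].min(),P[m][:,2].max())
    for nm,(a,b) in dict(bw=(.393,.362),by=(.263,.415),tub=(.287,-.281)).items():
        m=(d(a,b)<.07)&(P[:,2]>.03); print(nm,P[m].mean(0),P[m][:,2].max())
E
```

```text
scene col (array([0.7194, 0.1881]), np.float64(0.003839438364852568), 514)
knob side (array([ 0.6134, -0.0728]), np.float64(0.0012414630960955373), 82)
knob top [ 0.615  -0.0701  0.3603] 52 0.36558722886045397
bow [ 0.5125 -0.004   0.1587]
  0.00 96 0.32211188022037507 0.4812128293698226
  0.02 1 0.4672535330925117 0.4672535330925117
  0.06 4 0.28950103928896465 0.29856116660065873
  0.08 2 0.3041714195507653 0.3085048238028681
  0.10 12 0.28957785051527546 0.3089437395172214
  0.12 9 0.28748114333613656 0.30599676117304325
  0.14 13 0.2858045109437141 0.3087102924918025
  0.16 26 0.2930602263034586 0.31282158529616955
  0.18 41 0.288813417371926 0.3112475836851902
  0.20 54 0.2913244384387534 0.31096667641727366
  0.22 51 0.29337698597956147 0.3119507830457789
  0.24 103 0.2892453482557864 0.36558722886045397
  0.26 223 0.2202771243528889 0.3632853091005374
  0.28 21 0.3028292475935649 0.36193929841849143
bw [0.4088 0.3717 0.1251] 0.2111262250981704
by [0.2454 0.4334 0.4728] 0.6974946823746188
tub [ 0.2966 -0.2699  0.09  ] 0.11891317020893265
top col (array([0.7179, 0.188 ]), np.flo
[... 378 characters left out ...]
.31597706462758035
  0.08 82 0.2863360883131758 0.31345014717600655
  0.10 81 0.28722422869880393 0.31169667476266444
  0.12 80 0.28848781579313304 0.3107888601738587
  0.14 83 0.2851474534480953 0.31215644058258296
  0.16 82 0.2848066706605857 0.31124469741978855
  0.18 80 0.28901017002395324 0.3107916761290969
  0.20 82 0.28880969105742366 0.31015727313809777
  0.22 82 0.28706269774330057 0.31132346904413233
  0.24 98 0.2903071523978112 0.35660832044029844
  0.26 156 0.22074050624114827 0.3646683120988095
  0.28 89 0.2883803264910444 0.3631636260413137
bw [0.3975 0.3477 0.1444] 0.2105131902981172
by [0.2441 0.428  0.5184] 0.6959812919142407
tub [ 0.2894 -0.2813  0.1038] 0.11722046447787511
```

Call:
{"api": "move_arm", "payload": {"rows": [0,0,40,0,0,0,0,0,0,49,0,0,0,0,0,0,49,0,0,0,0,0,0,49,0,0,0,0,10,-20,10,0,0,-0.08,0,18,-35,0,0,0,-0.08,0,18,-35,0,0,0,-0.08,0,18,-35,0,0,0,-0.08,0,18,-35,0,0,0,-0.08,0,18,-35,0,0,0,-0.08,0,18,-35,0,0,0,-0.08,0,18,-35,0,0,0,-0.08,0], "grip_force": 40}}

```text
time: 2.4
position: [0.4198, 0.2905, 0.4197]
tool_rot: [0.529, 0.849, 0.0, 0.0]
ft_force: [0.5, 0.1, -0.3]
grip_width: 0.0869
```

Call:
{"api": "move_arm", "payload": {"rows": [18,-34,0,0,0,-0.08,0,18,-34,0,0,0,-0.08,0,18,-34,0,0,0,-0.08,0,18,-34,0,0,0,-0.08,0,18,-34,0,0,0,-0.08,0,18,-34,0,0,0,-0.08,0,18,-34,0,0,0,-0.08,0,18,-34,0,0,0,-0.08,0,18,-34,0,0,0,-0.08,0,18,-34,0,0,0,-0.08,0,14,-23,0,0,0,-0.04,0,0,0,0,0,0,0,0]}}

```text
time: 3.6
position: [0.6148, -0.0746, 0.4184]
tool_rot: [0.829, 0.559, -0.0, 0.0]
ft_force: [-0.4, 0.5, -0.4]
grip_width: 0.0868
```

```bash
python3 - <<'E'
from h import *
c=snap('scene','s1'); print(robot.get_obs()['position'],robot.get_obs()['time'])
a=cv2.imread('pics/s1.png')[60:300,120:400]; cv2.imwrite('pics/s1c.png',cv2.resize(a,None,fx=2.5,fy=2.5,interpolation=3))
E
```

```text
[ 0.61382219 -0.07259012  0.41868378] 3.65
```

View pics/s1c.png

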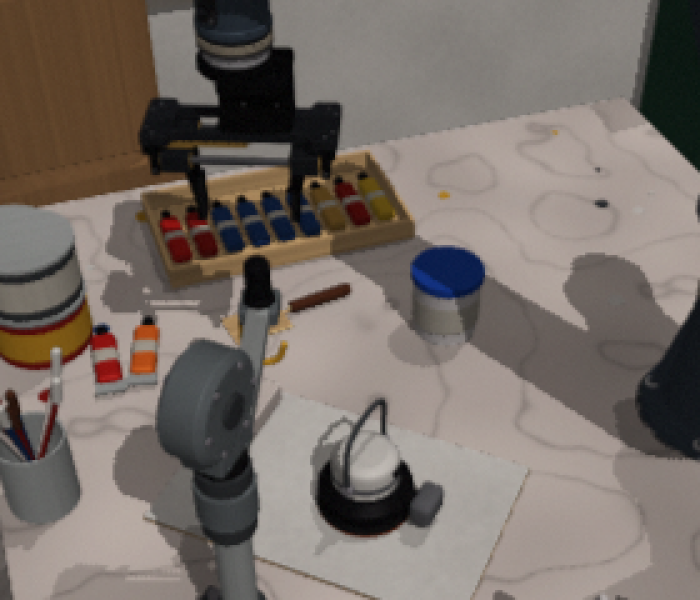

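Call:
{"api": "move_arm", "payload": {"rows": [0,0,-30,0,0,0,0,0,0,-30,0,0,0,0,0,0,-25,0,0,0,0,0,0,-15,0,0,0,0,0,0,0,0,0,0,0.3,0,0,0,0,0,0,0.6,0,0,0,0,0,0,0.8,0,0,0,0,0,0,1,0,0,0,0,0,0,1,0,0,0,0,0,0,1,0,0,0,0,0,0,1]}}

```text
time: 4.75
position: [0.6135, -0.0711, 0.3198]
tool_rot: [0.828, 0.561, 0.0, 0.0]
ft_force: [-0.3, -0.1, 0.0]
grip_width: 0.0392
```

Call:
{"api": "move_arm", "payload": {"rows": [0,0,0,0,0,0,1,0,0,0,0,0,0,1,0,0,0,0,0,0,1,0,0,0,0,0,0,1]}}

```text
time: 5.15
position: [0.6135, -0.0711, 0.3196]
tool_rot: [0.828, 0.561, 0.0, 0.0]
ft_force: [0.5, 0.8, -0.1]
grip_width: 0.0275
```

Call:
{"api": "move_arm", "payload": {"rows": [0,0,-4,0,0,0,1,0,0,-8,0,0,0,1,0,0,-10,0,0,0,1,0,0,-12,0,0,0,1,0,0,-12,0,0,0,1,0,0,-12,0,0,0,1,0,0,-12,0,0,0,1,0,0,-12,0,0,0,1,0,0,-12,0,0,0,1,0,0,-7,0,0,0,1,0,0,-3,0,0,0,1,0,0,0,0,0,0,1]}}

```text
time: 6.35
position: [0.615, -0.0719, 0.2181]
tool_rot: [0.828, 0.561, 0.001, 0.002]
ft_force: [-1.5, -1.2, 11.5]
grip_width: 0.0282
```

```bash
python3 - <<'E'
from h import *
np.set_printoptions(precision=4,suppress=True)
c=snap('scene','s2'); print(robot.get_obs()['position'],robot.get_obs()['time'])
for t in ['hook','hook_tip','knob']:
    for r in robot.spot_point('scene',t)[:2]: print(t,r, dep(c,r['at']))
a=cv2.imread('pics/s2.png')[100:340,120:400]; cv2.imwrite('pics/s2c.png',cv2.resize(a,None,fx=2.5,fy=2.5,interpolation=3))
# circle waypoints from current knob
k=np.array([.6135,-.0711]);a0=np.array([.7187,.188]);r=k-a0;print(np.linalg.norm(r))
for th in np.deg2rad(np.arange(0,30,2.5)):
    R=np.array([[np.cos(th),np.sin(th)],[-np.sin(th),np.cos(th)]]); print(np.rad2deg(th),(R@r+a0-k)*1000)
E
```

```text
[ 0.615  -0.0719  0.2182] 6.4
hook {'at': [222.6, 227.5], 'conf': 0.52} [0.6452 0.0099 0.2072]
knob {'at': [223.3, 197.4], 'conf': 0.87} [ 0.6203 -0.0602  0.2531]
knob {'at': [217.0, 327.9], 'conf': 0.29} [0.7286 0.2109 0.0424]
0.2796423608826102
0.0 [0. 0.]
2.5 [-11.2017   4.8354]
5.0 [-22.1817  10.1547]
7.499999999999999 [-32.9193  15.948 ]
10.0 [-43.394   22.2041]
12.5 [-53.5858  28.9112]
14.999999999999998 [-63.4754  36.0564]
17.5 [-73.0439  43.6262]
20.0 [-82.2731  51.6062]
22.5 [-91.1454  59.9811]
25.0 [-99.644   68.7351]
27.5 [-107.7526   77.8514]
```

View pics/s2c.png

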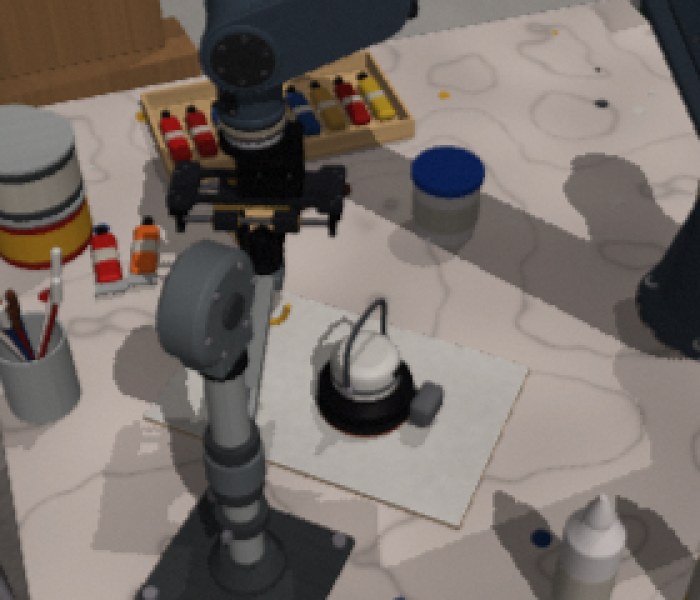

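```bash
python3 - <<'E'
from h import *
np.set_printoptions(precision=4,suppress=True)
for n in ('scene','top'):
    c=snap(n,n+'2b'); z=c['z_map'];v,u=np.nonzero(z>0);K=c['camera_matrix']
    p=np.stack([(u-K[0,2])/K[0,0],(v-K[1,2])/K[1,1],np.ones(len(u))])*z[v,u]
    P=(c['R'].T@(p-c['t'][:,None])).T
    ax=np.array([.7187,.188]);kn=np.array([.6135,-.0711]);e=(kn-ax)/np.linalg.norm(kn-ax)
    s=(P[:,:2]-ax)@e; w=np.abs((P[:,:2]-ax)@np.array([-e[1],e[0]]))
    for a in np.arange(0.06,.3,.02):
        m=(s>a)&(s<a+.02)&(w<.012)&(P[:,2]>.12)&(P[:,2]<.3)
        if m.any(): print(n,'  %.2f'%a,m.sum(),np.percentile(P[m][:,2],[5,50,95]))
    m=(P[:,2]>.08)&(P[:,2]<.18)&(np.abs(s-.28)<.03)&(w<.04)
    print('hook pts',P[m][:12])
E
```

```text
scene   0.06 22 [0.1946 0.2081 0.2117]
scene   0.08 29 [0.1927 0.2083 0.2128]
scene   0.10 37 [0.2031 0.2083 0.2115]
scene   0.12 39 [0.2001 0.2083 0.2117]
scene   0.14 38 [0.1958 0.2082 0.2117]
scene   0.16 29 [0.1945 0.2083 0.211 ]
scene   0.18 35 [0.1998 0.2083 0.211 ]
scene   0.20 42 [0.1994 0.2086 0.2111]
scene   0.22 38 [0.1995 0.2081 0.2114]
scene   0.24 35 [0.1944 0.2086 0.2132]
scene   0.26 156 [0.2076 0.2338 0.2616]
scene   0.28 21 [0.1245 0.261  0.2637]
hook pts [[ 0.5921 -0.0679  0.1431]
 [ 0.5901 -0.0637  0.1463]
 [ 0.5975 -0.0596  0.1483]
 [ 0.5932 -0.0644  0.1425]
 [ 0.5908 -0.0618  0.1441]
 [ 0.5969 -0.063   0.1407]
 [ 0.5937 -0.0634  0.1394]
 [ 0.5905 -0.064   0.1377]
 [ 0.5966 -0.0651  0.1344]
 [ 0.5951 -0.0588  0.1399]
 [ 0.5899 -0.0671  0.1303]
 [ 0.5999 -0.065   0.1313]]
top   0.06 62 [0.2045 0.2087 0.2146]
top   0.08 57 [0.2022 0.2072 0.2135]
top   0.10 59 [0.2019 0.2067 0.2115]
top   0.12 60 [0.2007 0.2062 0.2106]
top   0.14 59 [0.2021 0.2073 0.2107]
top   0.16 59 [0.2031 0.2069 0.2114]
top   0.18 56 [0.2017 0.2058 0.2105]
top   0.20 61 [0.195  0.2069 0.2097]
top   0.22 1 [0.209 0.209 0.209]
hook pts []
```

Call:
{"api": "move_arm", "payload": {"rows": [0,0,-4,0,0,0,1,-5,2,0,0,0,-0.02,1,-6.2,2.8,0,0,0,-0.024,1,-11,5.3,0,0,0,-0.044,1,-10.7,5.8,0,0,0,-0.044,1,-10.5,6.3,0,0,0,-0.044,1,-10.2,6.7,0,0,0,-0.044,1,-9.9,7.1,0,0,0,-0.044,1,-5,3.8,0,0,0,-0.022,1,-4.6,3.8,0,0,0,-0.022,1,0,0,0,0,0,0,1,0,0,0,0,0,0,1]}}

```text
time: 7.85
position: [0.5415, -0.028, 0.2142]
tool_rot: [0.904, 0.428, 0.001, 0.002]
ft_force: [-1.9, -1.3, 12.4]
grip_width: 0.0278
```

```bash
python3 - <<'E'
from h import *
np.set_printoptions(precision=4,suppress=True)
c=snap('scene','s3'); o=robot.get_obs(); print(o['position'],o['time'],o['ft_force'])
for t in ['hook','hook_tip','knob','bow']:
    for r in robot.spot_point('scene',t)[:2]: print(t,r, dep(c,r['at']))
a=cv2.imread('pics/s3.png')[150:300,180:340]; cv2.imwrite('pics/s3c.png',cv2.resize(a,None,fx=4,fy=4,interpolation=3))
z=c['z_map'];v,u=np.nonzero(z>0);K=c['camera_matrix']
p=np.stack([(u-K[0,2])/K[0,0],(v-K[1,2])/K[1,1],np.ones(len(u))])*z[v,u]
P=(c['R'].T@(p-c['t'][:,None])).T
rgb=c['color'][v,u].astype(int)
m=(rgb[:,0]-rgb[:,2]>60)&(P[:,2]>.08)&(P[:,2]<.2)&(np.hypot(P[:,0]-.52,P[:,1])<.12)
print(m.sum());print(np.c_[P[m],u[m],v[m]][:40])
E
```

```text
[ 0.5416 -0.0281  0.2142] 7.9 [-2.5803 -1.4586 12.3062]
hook {'at': [251.9, 227.0], 'conf': 0.61} [0.5628 0.0187 0.1897]
hook_tip {'at': [265.5, 230.1], 'conf': 0.57} [ 0.4704 -0.1272  0.0049]
hook_tip {'at': [266.6, 225.5], 'conf': 0.31} [ 0.4582 -0.1505  0.0008]
knob {'at': [252.1, 198.3], 'conf': 0.64} [ 0.5462 -0.0247  0.2575]
bow {'at': [270.0, 225.3], 'conf': 0.97} [ 0.448  -0.1445  0.0041]
23
[[  0.5499  -0.0338   0.1226 251.     230.    ]
 [  0.5492  -0.0364   0.1154 251.     231.    ]
 [  0.5472  -0.0327   0.1183 252.     231.    ]
 [  0.5437  -0.0335   0.1163 253.     231.    ]
 [  0.5505  -0.0325   0.1153 251.     232.    ]
 [  0.5476  -0.0315   0.1152 252.     232.    ]
 [  0.5453  -0.0287   0.1172 253.     232.    ]
 [  0.5417  -0.0302   0.1145 254.     232.    ]
 [  0.539   -0.0284   0.1153 255.     232.    ]
 [  0.5365  -0.0265   0.1163 256.     232.    ]
 [  0.5484  -0.0292   0.1134 252.     233.    ]
 [  0.5453  -0.0292   0.1124 253.     233.    ]
 [  0.542   -0.0294   0.111  254.     233.    ]
 [  0.5403  -0.0248   0.1149 255.     233.    ]
 [  0.5369  -0.0255   0.113  256.     233.    ]
 [  0.5345  -0.0228   0.1148 257.     233.    ]
 [  0.5313  -0.0229   0.1136 258.     233.    ]
 [  0.5311  -0.0138   0.1224 259.     233.    ]
 [  0.5428  -0.0271   0.1091 254.     234.    ]
 [  0.5407  -0.0236   0.1118 255.     234.    ]
 [  0.5373  -0.0243   0.11   256.     234.    ]
 [  0.5355  -0.0201   0.1134 257.     234.    ]
 [  0.5328  -0.0185   0.1141 258.     234.    ]]
```

View pics/s3c.png

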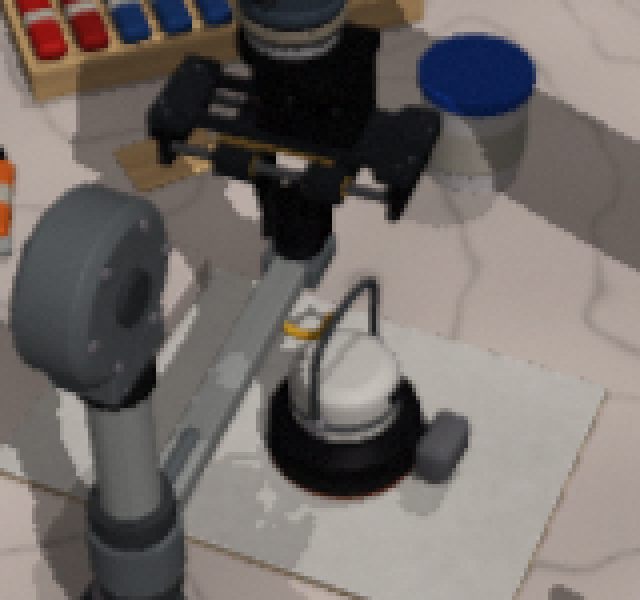

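Call:
{"api": "move_arm", "payload": {"rows": [-4.7,4,0,0,0,-0.022,1,-4.6,4.1,0,0,0,-0.022,1,-4.5,4.2,0,0,0,-0.022,1,0,0,0,0,0,0,1]}}

```text
time: 8.5
position: [0.5273, -0.0154, 0.2141]
tool_rot: [0.918, 0.397, 0.001, 0.001]
ft_force: [-1.7, -1.5, 12.7]
grip_width: 0.0278
```

Call:
{"api": "move_arm", "payload": {"rows": [-4.4,4.2,0,0,0,-0.022,1,-4.3,4.3,0,0,0,-0.022,1,-4.2,4.3,0,0,0,-0.022,1,0,0,0,0,0,0,1]}}

```text
time: 8.9
position: [0.5145, -0.0024, 0.214]
tool_rot: [0.93, 0.367, 0.002, 0.001]
ft_force: [-0.9, -2.0, 12.8]
grip_width: 0.0279
```

```bash
python3 - <<'E'
from h import *
np.set_printoptions(precision=4,suppress=True)
c=snap('scene','s4'); o=robot.get_obs(); print(o['position'],o['time'],o['ft_force'])
a=cv2.imread('pics/s4.png')[150:300,180:340]; cv2.imwrite('pics/s4c.png',cv2.resize(a,None,fx=4,fy=4,interpolation=3))
z=c['z_map'];v,u=np.nonzero(z>0);K=c['camera_matrix']
p=np.stack([(u-K[0,2])/K[0,0],(v-K[1,2])/K[1,1],np.ones(len(u))])*z[v,u]
P=(c['R'].T@(p-c['t'][:,None])).T
rgb=c['color'][v,u].astype(int)
m=(rgb[:,0]-rgb[:,2]>60)&(P[:,2]>.08)&(P[:,2]<.2)&(np.hypot(P[:,0]-.52,P[:,1])<.12)
print(m.sum());print(np.c_[P[m],u[m],v[m]][:40])
E
```

```text
[ 0.5147 -0.0026  0.214 ] 8.95 [-1.9697 -1.0663 12.256 ]
39
[[  0.4975   0.0164   0.1444 273.     232.    ]
 [  0.4966   0.0139   0.1374 273.     233.    ]
 [  0.4945   0.0168   0.1395 274.     233.    ]
 [  0.5221  -0.0126   0.1161 262.     234.    ]
 [  0.5195  -0.0106   0.1171 263.     234.    ]
 [  0.5109  -0.0261   0.0989 264.     234.    ]
 [  0.5007   0.0165   0.137  272.     234.    ]
 [  0.499    0.0204   0.1403 273.     234.    ]
 [  0.5241  -0.0065   0.1184 262.     235.    ]
 [  0.5219  -0.0039   0.1202 263.     235.    ]
 [  0.5179  -0.0061   0.1166 264.     235.    ]
 [  0.5152  -0.0047   0.1171 265.     235.    ]
 [  0.5003   0.0156   0.1318 272.     235.    ]
 [  0.4979   0.0176   0.1329 273.     235.    ]
 [  0.5215  -0.005    0.1147 263.     236.    ]
 [  0.5195  -0.0016   0.1173 264.     236.    ]
 [  0.5157  -0.0033   0.1142 265.     236.    ]
 [  0.5141   0.0011   0.1181 266.     236.    ]
 [  0.5103  -0.0004   0.1152 267.     236.    ]
 [  0.5081   0.0022   0.117  268.     236.    ]
 [  0.5058   0.0048   0.1187 269.     236.    ]
 [  0.5028   0.0139   0.1267 271.     236.    ]
 [  0.5007   0.0168   0.1288 272.     236.    ]
 [  0.4962   0.0134   0.1239 273.     236.    ]
 [  0.5187  -0.0039   0.1104 264.     237.    ]
 [  0.5159  -0.0028   0.1104 265.     237.    ]
 [  0.5135  -0.0004   0.112  266.     237.    ]
 [  0.5121   0.0044   0.1162 267.     237.    ]
 [  0.5096   0.0064   0.1173 268.     237.    ]
 [  0.5078   0.0103   0.1206 269.     237.    ]
 [  0.5049   0.011    0.1202 270.     237.    ]
 [  0.5031   0.0148   0.1233 271.     237.    ]
 [  0.4985   0.0111   0.1181 272.     237.    ]
 [  0.5105  -0.009    0.098  266.     238.    ]
 [  0.5129   0.0067   0.1144 267.     238.    ]
 [  0.5099   0.0072   0.1139 268.     238.    ]
 [  0.5075   0.0095   0.1153 269.     238.    ]
 [  0.5029   0.0057   0.1099 270.     238.    ]
 [  0.5018   0.0114   0.1152 271.     238.    ]]
```

View pics/s4c.png

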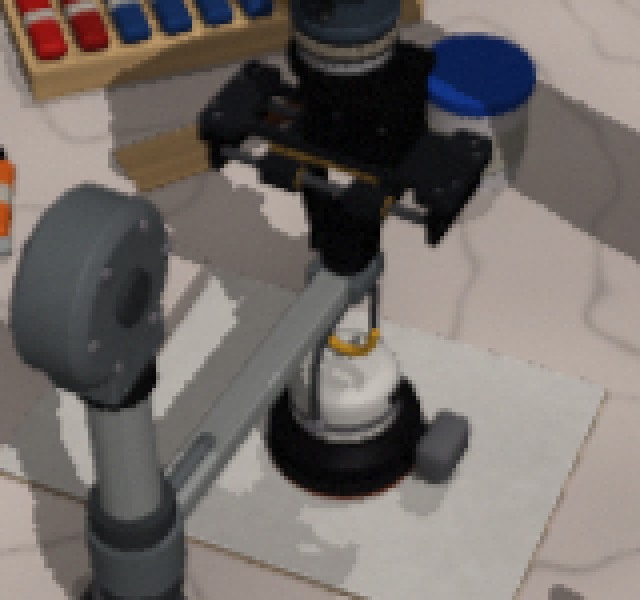

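Call:
{"api": "move_arm", "payload": {"rows": [0,0,4,0,0,0,1,0,0,6,0,0,0,1,0,0,7,0,0,0,1,0,0,7,0,0,0,1,0,0,6,0,0,0,1,0,0,3,0,0,0,1,0,0,1,0,0,0,1,0,0,1,0,0,0,1]}}

```text
time: 9.75
position: [0.5149, -0.0028, 0.2489]
tool_rot: [0.93, 0.367, 0.002, 0.001]
ft_force: [-1.4, 0.4, 10.7]
grip_width: 0.0283
```

Call:
{"api": "move_arm", "payload": {"rows": [0,0,1,0,0,0,1,0,0,1,0,0,0,1,0,0,1,0,0,0,1,0,0,1,0,0,0,1,0,0,1,0,0,0,1,0,0,1,0,0,0,1,0,0,1,0,0,0,1,0,0,1,0,0,0,1,0,0,1,0,0,0,1,0,0,1,0,0,0,1]}}

```text
time: 10.75
position: [0.5143, -0.0022, 0.2569]
tool_rot: [0.93, 0.367, 0.001, 0.0]
ft_force: [1.5, 0.0, 3.3]
grip_width: 0.028
```

```bash
python3 - <<'E'
from h import *
np.set_printoptions(precision=4,suppress=True)
c=snap('scene','s5'); o=robot.get_obs(); print(o['position'],o['time'],o['ft_force'])
a=cv2.imread('pics/s5.png')[150:300,180:340]; cv2.imwrite('pics/s5c.png',cv2.resize(a,None,fx=4,fy=4,interpolation=3))
E
```

```text
[ 0.5142 -0.0021  0.257 ] 10.8 [0.5499 0.5964 4.4025]
```

View pics/s5c.png

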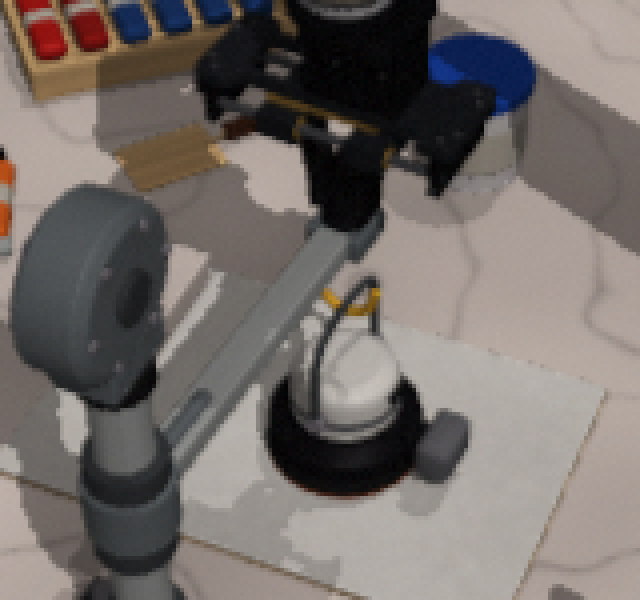

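Call:
{"api": "move_arm", "payload": {"rows": [0,0,1,0,0,0,1,0,0,1,0,0,0,1,0,0,1,0,0,0,1,0,0,1,0,0,0,1,0,0,1,0,0,0,1,0,0,1,0,0,0,1,0,0,2,0,0,0,1,0,0,2,0,0,0,1,0,0,2,0,0,0,1,0,0,2,0,0,0,1,0,0,2,0,0,0,1,0,0,2,0,0,0,1]}}

```text
time: 12.0
position: [0.5141, -0.002, 0.2749]
tool_rot: [0.93, 0.367, 0.001, -0.0]
ft_force: [4.7, 2.9, 2.5]
grip_width: 0.0278
```

```bash
python3 - <<'E'
from h import *
np.set_printoptions(precision=4,suppress=True)
c=snap('scene','s6'); o=robot.get_obs(); print(o['position'],o['time'],o['ft_force'])
a=cv2.imread('pics/s6.png')[150:300,180:340]; cv2.imwrite('pics/s6c.png',cv2.resize(a,None,fx=4,fy=4,interpolation=3))
E
```

```text
[ 0.5141 -0.0021  0.2752] 12.05 [2.5471 3.0518 4.4339]
```

View pics/s6c.png

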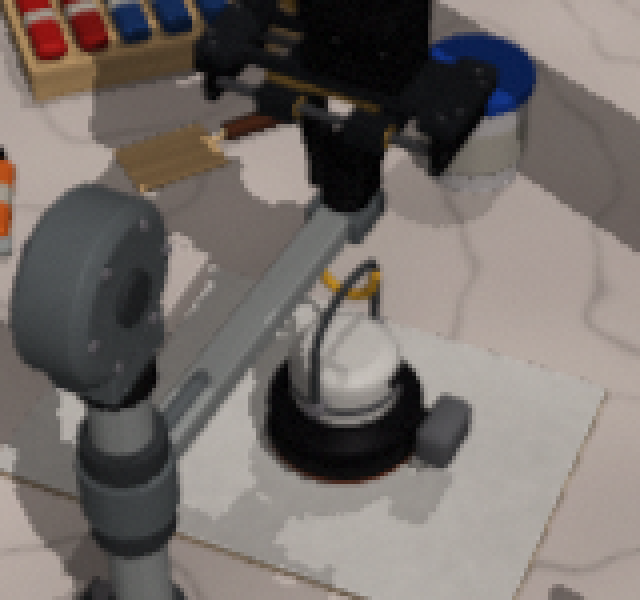

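Call:
{"api": "move_arm", "payload": {"rows": [0,0,3,0,0,0,1,0,0,3,0,0,0,1,0,0,3,0,0,0,1,0,0,3,0,0,0,1,0,0,3,0,0,0,1,0,0,3,0,0,0,1,0,0,3,0,0,0,1,0,0,3,0,0,0,1,0,0,3,0,0,0,1,0,0,3,0,0,0,1,0,0,3,0,0,0,1,0,0,2,0,0,0,1]}}

```text
time: 13.25
position: [0.514, -0.0019, 0.3097]
tool_rot: [0.93, 0.367, 0.001, -0.0]
ft_force: [3.1, 3.7, 2.3]
grip_width: 0.028
```

Call:
{"api": "move_arm", "payload": {"rows": [0,0,2,0,0,0,1,0,0,2,0,0,0,1,0,0,1,0,0,0,1,0,0,1,0,0,0,1,0,0,1,0,0,0,1,0,0,0,0,0,0,1]}}

```text
time: 13.85
position: [0.514, -0.0019, 0.3166]
tool_rot: [0.93, 0.367, 0.001, -0.0]
ft_force: [3.7, 4.0, 2.8]
grip_width: 0.028
```

Call:
{"api": "move_arm", "payload": {"rows": [0.3,0.3,1,0,0,0,1,0.3,0.3,1,0,0,0,1,0,0,0.5,0,0,0,1,0,0,0.5,0,0,0,1,0,0,0,0,0,0,1]}}

```text
time: 14.35
position: [0.5138, -0.0016, 0.3188]
tool_rot: [0.93, 0.367, -0.001, -0.0]
ft_force: [3.9, 1.7, -2.6]
grip_width: 0.0283
```

Call:
{"api": "move_arm", "payload": {"rows": [0,0,0,0,0,0,1,0,0,0,0,0,0,1,0,0,0,0,0,0,1]}}

```text
time: 14.65
position: [0.5138, -0.0016, 0.319]
tool_rot: [0.93, 0.367, -0.001, -0.0]
ft_force: [3.0, 3.3, -3.2]
grip_width: 0.0278
```

```bash
python3 - <<'E'
from h import *
np.set_printoptions(precision=4,suppress=True)
c=snap('scene','s7'); o=robot.get_obs(); print(o['position'],o['time'],o['ft_force'])
a=cv2.imread('pics/s7.png')[130:280,180:340]; cv2.imwrite('pics/s7c.png',cv2.resize(a,None,fx=4,fy=4,interpolation=3))
E
```

```text
[ 0.5138 -0.0016  0.3191] 14.7 [ 3.4589  2.4112 -3.7169]
```

View pics/s7c.png

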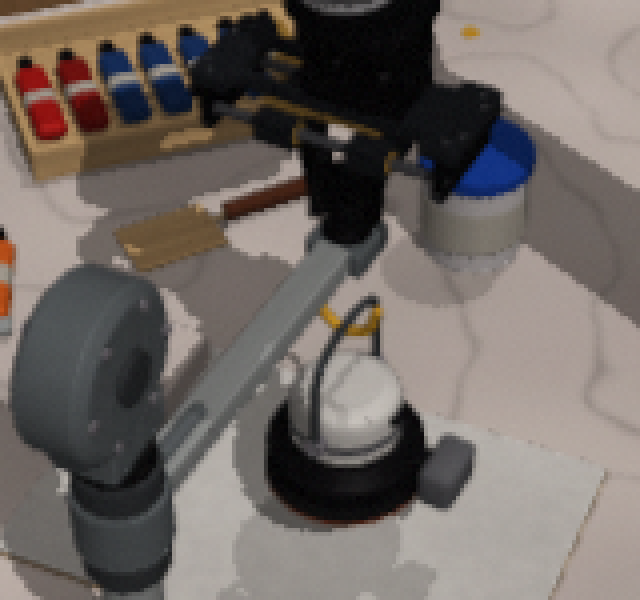

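Call:
{"api": "move_arm", "payload": {"rows": [0.5,0.5,-0.5,0,0,0,1,0,0,0,0,0,0,0.6,0,0,0,0,0,0,0.5,0,0,0,0,0,0,0.4,0,0,0,0,0,0,0.3,0,0,0,0,0,0,0.2,0,0,0,0,0,0,0.1,0,0,0,0,0,0,0,0,0,0,0,0,0,0], "grip_force": 10}}

```text
time: 15.6
position: [0.5147, -0.0012, 0.319]
tool_rot: [0.93, 0.367, -0.0, -0.0]
ft_force: [0.0, -0.7, 0.6]
grip_width: 0.082
```

Call:
{"api": "move_arm", "payload": {"rows": [0,0,5,0,0,0,0,0,0,10,0,0,0,0,0,0,20,0,0,0,0,0,0,25,0,0,0,0,0,0,30,0,0,0,0,0,0,30,0,0,0,0,0,0,30,0,0,0,0,0,0,0,0,0,0,0]}}

```text
time: 16.4
position: [0.5167, -0.0015, 0.4749]
tool_rot: [0.93, 0.367, 0.005, 0.003]
ft_force: [-0.0, 0.4, 0.1]
grip_width: 0.0871
```

```bash
python3 - <<'E'
from h import *
np.set_printoptions(precision=4,suppress=True)
c=snap('scene','s8'); o=robot.get_obs(); print(o['position'],o['time'],o['ft_force'])
for i in range(8): d=robot.camera('scene')
e=snap('scene','s9')
print('diff',np.abs(c['color'].astype(int)-e['color'])[130:300,180:340].max(2).mean(), robot.get_obs()['time'])
A=[cv2.imread('pics/%s.png'%n)[150:300,180:320] for n in('s8','s9')]
cv2.imwrite('pics/s89.png',cv2.resize(np.hstack(A),None,fx=2.8,fy=2.8,interpolation=3))
snap('top','t9')
E
```

```text
[ 0.5157 -0.0014  0.4722] 16.45 [-0.1427  1.0965 -1.1572]
diff 2.3973161764705884 16.9
```

View pics/s89.png

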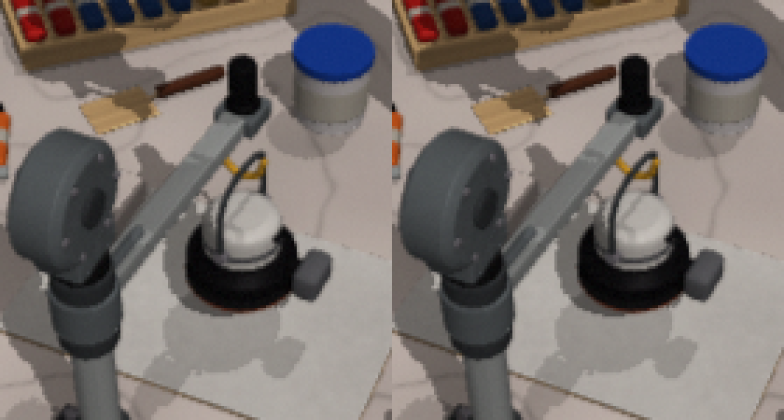

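View pics/s9.png

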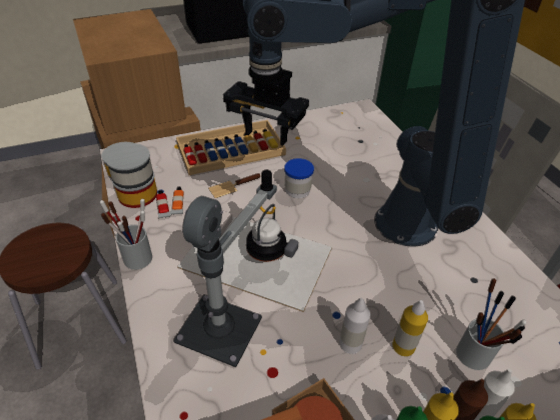

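Call:
{"api": "move_arm", "payload": {"rows": [0,0,0,0,0,0,0,0,0,0,0,0,0,0,0,0,0,0,0,0,0,0,0,0,0,0,0,0,0,0,0,0,0,0,0,0,0,0,0,0,0,0,0,0,0,0,0,0,0,0,0,0,0,0,0,0,0,0,0,0,0,0,0,0,0,0,0,0,0,0,0,0,0,0,0,0,0,0,0,0,0,0,0,0]}}

```text
time: 18.15
position: [0.5148, -0.0012, 0.4691]
tool_rot: [0.93, 0.367, 0.0, 0.0]
ft_force: [0.2, 1.1, -0.3]
grip_width: 0.0866
```

Call:
{"api": "move_arm", "payload": {"rows": [0,0,0,0,0,0,0,0,0,0,0,0,0,0,0,0,0,0,0,0,0,0,0,0,0,0,0,0,0,0,0,0,0,0,0,0,0,0,0,0,0,0,0,0,0,0,0,0,0,0,0,0,0,0,0,0,0,0,0,0,0,0,0,0,0,0,0,0,0,0,0,0,0,0,0,0,0,0,0,0,0,0,0,0]}}

```text
time: 19.35
position: [0.5148, -0.0012, 0.469]
tool_rot: [0.93, 0.367, 0.0, 0.0]
ft_force: [-0.2, 0.6, -0.1]
grip_width: 0.087
```

```bash
python3 - <<'E'
from h import *
np.set_printoptions(precision=4,suppress=True)
F=[robot.camera('scene') for i in range(14)]
cv2.imwrite('pics/s10.png',cv2.resize(F[-1]['color'][150:300,180:340,::-1],None,fx=4,fy=4))
sl=np.s_[215:265,240:302]
for f in F[::2]: # dark/grey sander shift
    a=cv2.cvtColor(F[0]['color'],cv2.COLOR_RGB2GRAY)[sl].astype(np.float32);b=cv2.cvtColor(f['color'],cv2.COLOR_RGB2GRAY)[sl].astype(np.float32)
    print(np.round(cv2.phaseCorrelate(a,b)[0],3))
c=F[-1]; z=c['z_map'];v,u=np.nonzero(z>0);K=c['camera_matrix']
p=np.stack([(u-K[0,2])/K[0,0],(v-K[1,2])/K[1,1],np.ones(len(u))])*z[v,u]
P=(c['R'].T@(p-c['t'][:,None])).T
m=(np.hypot(P[:,0]-.514,P[:,1]+.002)<.02)&(P[:,2]>.355)&(P[:,2]<.4);print('knob top',P[m].mean(0))
m=(np.hypot(P[:,0]-.514,P[:,1]+.002)<.045);print('head/bow',np.sort(P[m&(P[:,2]<.22)][:,2])[::40])
for t in ['bottle_white','bottle_yellow','gesso_tub']:
    r=robot.spot_point('scene',t); print(t,r[0],atz(c,r[0]['at'],0))
print(robot.get_obs()['time'])
E
```

```text
[0. 0.]
[ 0.04  -0.014]
[ 0.004 -0.001]
[ 0.003 -0.016]
[ 0.023 -0.017]
[ 0.034 -0.036]
[ 0.046 -0.022]
knob top [0.5139 0.0009 0.3598]
head/bow [0.0012 0.0051 0.0064 0.0075 0.0085 0.01   0.0143 0.1144 0.1197 0.1281
 0.1353 0.142  0.1475 0.1523 0.1547 0.1565 0.1579 0.1587 0.1595 0.1603
 0.1611 0.1619 0.1635 0.2177]
bottle_white {'at': [347.5, 343.9], 'conf': 0.69} [0.403  0.3546 0.    ]
bottle_yellow {'at': [399.6, 345.9], 'conf': 0.58} [0.2715 0.4091 0.    ]
gesso_tub {'at': [295.0, 189.3], 'conf': 0.68} [ 0.2936 -0.296   0.    ]
20.2
```

View pics/s10.png

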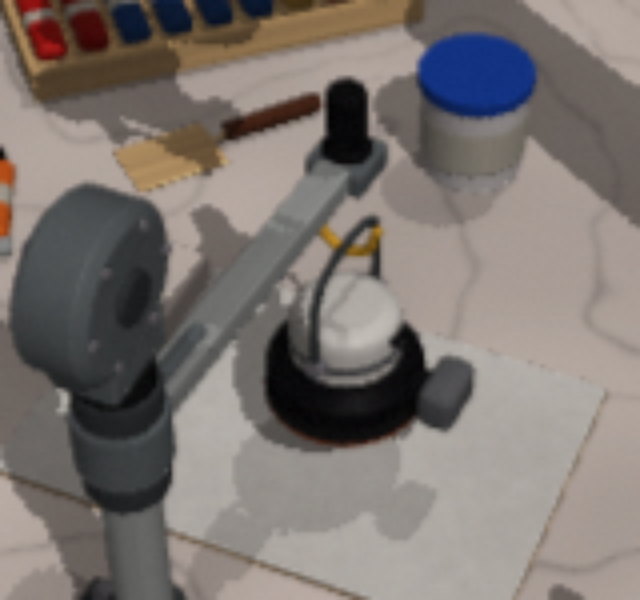

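Knob top is at the same height as at the start (0.360), the sander moves less than 0.05 px and hangs about 65 mm higher, well clear of the panel. The bottles and tub are upright.

```bash
python3 -c "
from rig import robot
print(robot.hand_in())"
```

```text
the job is handed in; nothing more can be done
None
```

The sander now hangs from the yellow hook with the boom back at the top, and the job was handed in at about 20 s.

I gripped the knob and pulled the hook down about 105 mm. I then swung it about 25° open side first under the bow and guided it up slowly to the top stop. The gripper let go there and backed off 150 mm.

**Last checks:**
- **Boom:** the knob top measures 0.360 m high, the same as at the start, so the boom is back at the top.
- **Sander:** the bow sits in the hook's bowl and the head is at about 0.16 m, roughly 65 mm higher than on the panel. It hangs clear and moved less than 0.05 px over about 0.7 s of pictures.
- **Bottles and tub:** all three are upright in the pictures. The networks' positions for them differ by up to about 16 mm from the first look. I put that down to detector noise, since the arm never went near them.
- **Forces:** the wrist force read about 13 N at most at the end of each move.

No check failed.

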